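# Unlock and open the chip-trap hatch beside the lathe

## Task

Open the chip trap on the bench for cleaning: put both prongs of the pin spanner into the two holes of the lock collar, turn the collar counter-clockwise about a quarter turn so that its tongue is clear of the hatch, and leave the spanner standing in the collar. Then lift the hatch off its seat by its pull and slide it along its channels, away from the collar, until it lies flat on the deck with the opening quite clear. Leave the other things on the bench where they are.

Things in the scene. Friction and masses are not known exactly. Their poses are not given: they have to be found in the camera images.
- housing: Chip trap: low painted steel box fixed to the bench, 375 (y) x 174 (x) mm, deck 50 mm high. Origin on the bench under its middle, y along its length, z up. From -y to +y: lock collar (axis x=0, y=-135 mm), closed hatch (centre y=-30) in a recess y=-93 to +33, then the empty parking deck. The hatch slides in +y only.
- parking (a point): Centre of the empty parking deck's face (50 mm above the bench, y=+108 mm), from the recess edge y=+33 to an end stop at +175 mm. Channels: rails along both sides of recess and deck, inner faces at x=+-73 mm, with inward lips 124 mm apart, underside 68 mm, top 72 mm above the bench. Axes as the housing's.
- hatch_grip (a point): Centre of the hatch's pull bar, 12 mm wide (x), 60 long (y), 12 high, on a leg at each end, 40 mm above the top of the plate: 88 mm above the bench when seated, 96 when parked. Loose aluminium plate 138 (x) x 120 (y) x 6 mm, 0.4 kg, lying 8 mm below the deck, 3 mm play. Raised 8 mm it clears the edge, at 20 mm it meets the lips (use 14). End stop at 145 mm travel; opening clear from 124. Axes as housing.
- collar_top (a point): Centre of the top of the round steel lock collar, 80 mm across, 76 mm above the bench, on a vertical axis. Two holes 11.5 mm wide, 16 deep, 20 mm either side of the centre along x. Below, a tongue 18 mm wide points along +y, reaching 57 mm from the axis; closed, it lies 4 mm above the hatch's edge.
- collar (a joint): Collar angle, rad: 0 with the tongue along the housing's +y over the hatch, growing counter-clockwise from above, stop at 1.35. From about 0.85 the tongue is clear of the hatch. Stays where left (drag 0.1 N m).
- spanner_mid (a point): Centre of the loose pin spanner (80 mm tall, 0.2 kg), standing upright. Flat handle 26 (x) x 14 (y) mm from 26 mm below to 30 mm above this point; under it a crossbar 56 (x) x 16 x 10 mm; under that two prongs 6 mm thick, 14 long, at x=+-20 mm, tips 50 mm below this point. Engaged, the crossbar rests on the collar and this point is 36 mm above its top.
- stand: Fixed wooden block 84 (x) x 44 (y) x 20 mm in which the spanner stands, prongs in two 15 mm holes along its x, crossbar resting on its top. Origin at the centre of its underside.
- blank_c (a point): Bystander, loose: pale turned wooden blank with a domed top, 68 mm across, 92 mm tall, standing. Point at its centre.
- jar_c (a point): Bystander, loose: closed jar 64 mm across, 75 mm tall. Point at its centre.
- jawring_c (a point): Bystander, loose: thick steel ring 90 mm across, 22 mm tall, lying flat. Point at its centre.
- sander_c (a point): Bystander, loose: cork sanding block 95 x 60 x 35 mm. Point at its centre.
- bowlblank_c (a point): Bystander, loose: round wooden disc 120 mm across, 40 mm tall. Point at its centre.
- gouge_grip (a point): Bystander, loose: straight hand tool with a handle, 260 mm long, lying. Point on its handle.
- mallet_grip (a point): Bystander, loose: hammer 280 mm long, lying. Point on its handle.

How it is judged:
By the outcome, as a careful person would: the job done as asked, in the order asked, and still so for the second after the job is handed in, with the robot touching nothing.
It also fails if it takes over 54 s, if anything falls off the work surface, if the arm or the gripper's body presses on something with over 40 N, if the wrist force passes 120 N, or if a joint passes its speed limit or range.

## Robot

A 6-joint arm with a two-finger parallel gripper is mounted at the origin on the work surface. World frame = base frame: x ahead of the robot, y to its left, z up, the work surface at z = 0. Lengths are in m, angles in degrees, forces in N, time in s.
With the tool pointing down it reaches from about 0.35 to 0.875 m from the base axis. Payload 4.2 kg.
Tool frame: the origin (TCP) lies midway between the tips of the shut fingers; the grasp point (between the pads) lies 19 mm behind it; z points along the fingers, y is the direction in which the jaws open and shut (so a half turn about z gives the same grasp; the last joint's range is limited). The gripper opens to 87 mm and grips with 3 to 60 N. Pads are 19 mm wide; open, the fingers measure 117 mm over their backs; the gripper's body (75 mm by 190 mm) begins 51 mm behind the grasp point.
Start: joints at [-57.491, 22.042, 0.453, 0, -68.411, -14.817], TCP at [0.19, -0.595, 0.223] pointing down, gripper open.
Joint ranges: [-179.83, 179.83], [-69.29, 118.12], [-61.27, 80.66], [-181.25, 117.63], [-171.15, -9.14], [-177.46, 177.46]. Speed limits (degrees/s): [159.86, 159.86, 180, 180, 180, 180].

## Interface

Orientations are given as a 3x3 rotation matrix whose columns are the frame's x, y, z axes.
In Python, from workcell import ctrl gives the robot as it stands.
- The arm moves only by the shell command python3 -m crank 'ROWS' [FORCE]. ROWS is JSON, a list of rows, each a list of 3 entries, a list of its own where there are three numbers: the shift along the world's x, y, z in m, then the turn, a rotation vector about the world's x, y, z in degrees, then the finger opening in m, from 0 to 0.087. In form: [[[dx, dy, dz], [wx, wy, wz], hand], ...]. A call has 1 to 10 rows; each row is the pose to reach, as a shift and turn from the pose commanded when the call began; what a row does not reach only later rows make up. A row lasts 1/12 s, in which the tool goes at most 41.7 mm and 7.16 degrees, less where a joint would pass 70% of its speed; a pose out of reach is approached as far as the arm can. A call with a gripper value outside its range is refused whole. The fingers move at their own pace and stop on an object; FORCE is the grip in N (left out, the last holds). Time passes only in rows, so rows that repeat a pose let the fingers close. It gives the time, the measured TCP pose, the force and the opening at its end, in the units of the state.
- ctrl.get_state(): the state, without advancing time (a new reading comes with each control period).
- ctrl.read_camera(name): name is "scene" or "side" or "wrist"; returns (picture, depth): 384x512x3 uint8, red, green, blue; 384x512 float32, m along the optical axis (not along the pixel's ray), 0 where there is no reading.
- ctrl.camera_params(name): a dict with "fx", "fy", "cx", "cy" (pixels), "world_to_cam" (4x4, takes a point from world to camera coordinates). Camera axes: x right, y up, looking along -z (the intrinsics and any distortion apply to the point x, -y, -z); pixel columns grow to the right and rows downward; lengths in m; the calibration is good to about 2 mm. The wrist camera is an equidistant fisheye: a pixel r from the principal point sees the ray r / f radians off the axis. A picture is of the moment at which its call begins: read the wrist's pose just before it. camera_params takes no time and is no camera call; for the wrist camera it gives the pose at the moment of the call.
- ctrl.sign_off(): hands the job in, once; it reports no verdict.
Trained networks look in the newest picture that a camera, given by its name, has taken for a name from the list of things; names that differ only in an ending like _2 or _b are one class to them, and where a whole thing is asked for, a point or a joint stands for the part that bears it (a point fixed in the world has none). Each returns a list of dicts, best first, with "score" (0 to 1); they miss things now and then, are a little off and sometimes report something else, mostly with a low value. They report only what shows in the picture. A call takes as long as a camera call.
- ctrl.search_frame(camera, target): "position" ([x, y, z] in m, in world coordinates, good to about 4 mm: the middle of the surface that is visible of it).
- ctrl.mark_of(camera, target): "position" ([x, y, z] in m, in world coordinates, good to about 4 mm: a listed point, or the origin of a listed thing).
The state is a dict: "clock": time; "q": joint angles; "dq": joint speeds; "joint_torque": joint torques, N m; "ee_pos": TCP position; "tcp_rot": TCP orientation; "ft_force": force on the tool from outside, world axes, zero at the start; "moment": the same for the moment, N m; "finger_gap": finger opening in m.
Only numpy, scipy, OpenCV 4.12 (cv2) and the standard library are available. Lean on these libraries where they do the work, as an engineer would, in place of code of your own. Each camera call takes 0.05 s, during which the arm holds its last target.

## Working session

There is one attempt and no reset: what is moved stays moved. The work goes in short steps, Python scripts to look and compute and a shell command to move; the robot and the scene stay as the last step left them, time stands still between calls to the robot, and variables do not carry over. Pictures are saved under pics/ and viewed, and the job is handed in when it is done.

```bash
mkdir -p pics; ls
python3 - <<'E'
from workcell import ctrl
import cv2
s=ctrl.get_state(); print(s['clock'],s['ee_pos'],s['tcp_rot'],s['finger_gap'],s['ft_force'])
for n in ['scene','side','wrist']:
    p,d=ctrl.read_camera(n); cv2.imwrite(f'pics/{n}0.png',p[:,:,::-1])
for n in ['scene','side']:
    for t in ['housing','parking','hatch_grip','collar_top','spanner_mid','stand']:
        r=ctrl.mark_of(n,t); print(n,t,[([round(v,4) for v in x['position']],round(x['score'],2)) for x in r[:2]])
print(ctrl.get_state()['clock'])
E
```

```text
pics
0.0 [ 0.18975379 -0.59486345  0.2214556 ] [[-9.52784271e-01 -3.03647105e-01 -7.53647320e-04]
 [-3.03648025e-01  9.52782080e-01  2.04573612e-03]
 [ 9.68798112e-05  2.17798872e-03 -9.99997623e-01]] 0.08643465820200356 [ 0.2463305   0.02635089 -0.26878292]
scene housing [([0.498, -0.0066, 0.0033], 0.66)]
scene parking [([0.4926, 0.1018, 0.0467], 0.93)]
scene hatch_grip [([0.5033, -0.0325, 0.0878], 0.59)]
scene collar_top [([0.5051, -0.1398, 0.0698], 0.6), ([0.6744, -0.3464, 0.01], 0.47)]
scene spanner_mid [([0.2881, 0.3497, 0.0237], 0.6), ([0.4501, -0.3556, 0.0541], 0.54)]
scene stand [([0.4566, -0.3558, 0.003], 0.53)]
side housing [([0.4965, -0.007, -0.0011], 0.91)]
side parking [([0.6505, 0.3728, 0.0187], 0.61), ([0.4958, 0.1011, 0.0514], 0.56)]
side hatch_grip [([0.5054, -0.0329, 0.0879], 0.96)]
side collar_top [([0.656, 0.3715, 0.0126], 0.72), ([0.5018, -0.1431, 0.074], 0.57)]
side spanner_mid [([0.7699, 0.1188, 0.0379], 0.68), ([0.4552, -0.3536, 0.0571], 0.61)]
side stand [([0.452, -0.3516, -0.0008], 0.48)]
0.75
```

View pics/scene0.png

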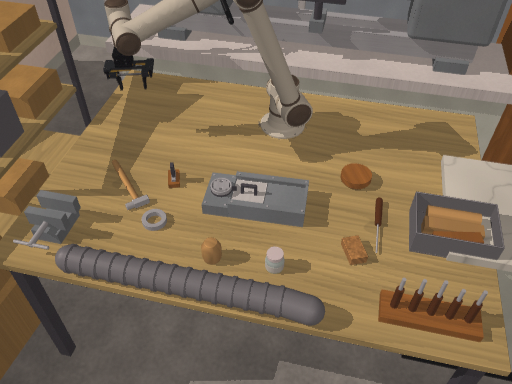

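View pics/side0.png

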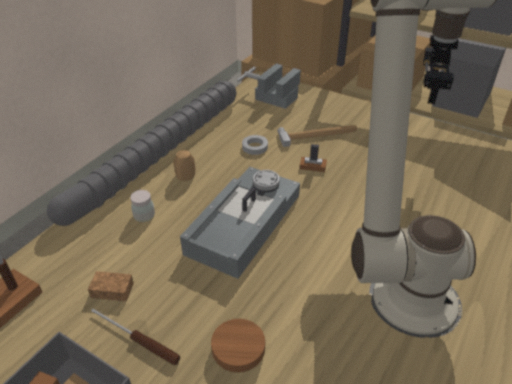

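View pics/wrist0.png

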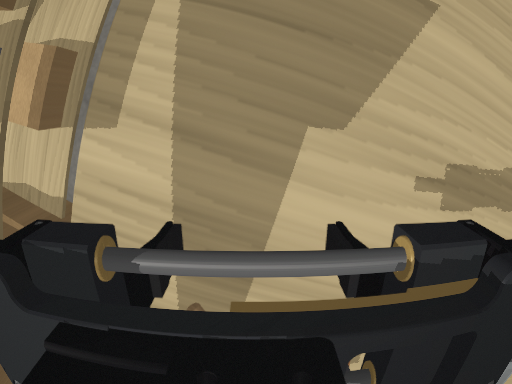

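The scene picture shows the housing at about (257,197) with its collar end to the left, and the spanner in its stand at about (174,175). The tool is close to level and the gripper is empty. Next I'll fit the yaw of the housing and stand from depth.

```bash
cat > h.py <<'E'
from workcell import ctrl
import numpy as np, cv2
def cloud(n):
    P=ctrl.camera_params(n); p,d=ctrl.read_camera(n)
    v,u=np.mgrid[0:d.shape[0],0:d.shape[1]]
    if n=='wrist':
        x=(u-P['cx'])/P['fx']; y=(v-P['cy'])/P['fy']; th=np.hypot(x,y)+1e-9
        X=d*np.tan(th)*x/th; Y=d*np.tan(th)*y/th
    else:
        X=(u-P['cx'])/P['fx']*d; Y=(v-P['cy'])/P['fy']*d
    C=np.stack([X,-Y,-d,np.ones_like(d)],-1)
    W=C@np.linalg.inv(P['world_to_cam']).T
    W=W[...,:3]; W[d<=0]=np.nan
    return p,d,W
def wrist_pix(P,pts):
    pts=np.atleast_2d(pts); c=np.c_[pts,np.ones(len(pts))]@P['world_to_cam'].T
    x,y,z=c[:,0],-c[:,1],-c[:,2]; r=np.hypot(x,y)+1e-12; th=np.arctan2(r,z)
    return np.c_[P['cx']+P['fx']*th*x/r,P['cy']+P['fy']*th*y/r]
E
python3 - <<'E'
from h import *
for n in ['scene','side']:
    p,d,W=cloud(n); 
    P=ctrl.camera_params(n); print({k:P[k] for k in P if k!='world_to_cam'})
    x,y,z=W[...,0],W[...,1],W[...,2]
    def rect(m,l):
        q=W[m][:,:2].astype(np.float32); r=cv2.minAreaRect(q*1000); print(n,l,len(q),np.round(r[0],1),np.round(r[1],1),round(r[2],2), np.median(W[m][:,2]))
    m=(abs(x-.5)<.13)&(abs(y)<.22)
    rect(m&(z>.03)&(z<.074),'housing'); rect(m&(z>.064)&(z<.08),'rails/collar')
    m=(abs(x-.453)<.06)&(abs(y+.353)<.05)
    rect(m&(z>.012)&(z<.028),'stand'); rect(m&(z>.035)&(z<.1),'handle');rect(m&(z>.074)&(z<.1),'handle top')
    m=(abs(x-.5)<.04)&(abs(y+.035)<.05)&(z>.08); rect(m,'pull')
E
```

```text
{'fx': 481.6492990779574, 'fy': 481.6492990779574, 'cx': 251.5220382547095, 'cy': 195.37695772415978}
scene housing 3656 [500.   -7.5] [189.6 375.9] 3.06 0.05066326132653154
scene rails/collar 1235 [ 4.989e+02 -4.000e-01] [187.8 361.4] 3.16 0.07106386341917892
scene stand 139 [ 454.1 -350.7] [92.8 43.4] 20.04 0.019440328710988775
scene handle 55 [ 458.1 -349.8] [30.4 13.9] 19.5 0.0717311297600971
scene handle top 25 [ 458.  -349.4] [30.4 12.3] 19.13 0.0833044680304782
scene pull 69 [505.1 -33.7] [59.6 21.4] 83.57 0.09024122022606607
{'fx': 493.4048795729911, 'fy': 493.4048795729911, 'cx': 244.65439520156752, 'cy': 196.10230774688705}
side housing 5783 [499.7  -8.1] [178.3 384. ] 3.0 0.05140787271630487
side rails/collar 2153 [499.7   2.5] [177.7 362.2] 3.35 0.07271441786948751
side stand 208 [ 452.7 -349.7] [85.2 54.1] 18.18 0.020111807505253987
side handle 128 [ 451.7 -348. ] [27.1 21.4] 13.56 0.06647024573057103
side handle top 44 [ 451.3 -348. ] [26.4 21.4] 13.17 0.08380135988091614
side pull 97 [500.6 -32.3] [13.2 61.2] 4.43 0.09320200521116195
```

```bash
python3 -m crank '[[[0.02,0.018,0],[0,0,0],0.087],[[0.05,0.046,0],[0,0,0],0.087],[[0.08,0.075,0],[0,0,0],0.087],[[0.11,0.103,0],[0,0,0],0.087],[[0.14,0.13,0],[0,0,0.5],0.087],[[0.17,0.158,0],[0,0,1],0.087],[[0.2,0.186,0],[0,0,1],0.087],[[0.23,0.214,0],[0,0,1],0.087],[[0.253,0.235,0],[0,0,1],0.087],[[0.263,0.245,0],[0,0,1],0.087]]'
python3 - <<'E'
from h import *
s=ctrl.get_state(); print(s['clock'],s['ee_pos'],s['q'])
p,d,W=cloud('wrist'); cv2.imwrite('pics/w1.png',p[:,:,::-1])
x,y,z=W[...,0],W[...,1],W[...,2]
P=ctrl.camera_params('wrist'); print(P)
print('cam pos',np.linalg.inv(P['world_to_cam'])[:3,3])
print(wrist_pix(P,[[.453,-.35,.056]]))
def rect(m,l):
    q=W[m][:,:2].astype(np.float32); r=cv2.minAreaRect(q*1000); print(l,len(q),np.round(r[0],1),np.round(r[1],1),round(r[2],2), np.median(W[m][:,2]))
m=(abs(x-.453)<.06)&(abs(y+.353)<.05)
rect(m&(z>.012)&(z<.024),'stand'); rect(m&(z>.035)&(z<.1),'handle');rect(m&(z>.08)&(z<.1),'handle top')
rect(m&(z>.026)&(z<.034),'crossbar')
E
```

```text
clock: 1.68
ee_pos: [0.4557, -0.348, 0.2227]
tcp_rot: [[-0.946, -0.324, 0.001], [-0.324, 0.946, -0.0], [-0.001, -0.001, -1.0]]
ft_force: [0.5, -1.1, -0.5]
finger_gap: 0.0871
1.6833 [ 0.45565388 -0.34796592  0.22269013] [-2.11896960e+01  1.69853657e+01 -7.03160307e+00 -1.22255572e-02
 -6.59213897e+01 -4.99003643e+01]
{'fx': 297.3186396354542, 'fy': 297.3186396354542, 'cx': 253.92745089666403, 'cy': 194.31216397439417, 'world_to_cam': array([[-3.24909052e-01,  9.45745238e-01, -2.29788310e-04,
         4.76591295e-01],
       [-9.12665300e-01, -3.13608181e-01, -2.62091509e-01,
         3.39539870e-01],
       [-2.47943860e-01, -8.49461841e-02,  9.65042998e-01,
        -3.06142771e-01],
       [ 0.00000000e+00,  0.00000000e+00,  0.00000000e+00,
         1.00000000e+00]])}
cam pos [ 0.38882886 -0.37025713  0.38454097]
[[252.49362359 175.51491162]]
stand 1674 [ 454.7 -352.1] [84.3 43.4] 19.52 0.01971288321714515
handle 413 [ 454.1 -352.2] [26.  13.8] 20.97 0.08539350287828179
handle top 329 [ 454.2 -351.9] [25.9 13.6] 19.29 0.08567216413400947
crossbar 213 [ 454.2 -352.4] [56.2 15.8] 19.03 0.029609424217485303
```

View pics/w1.png

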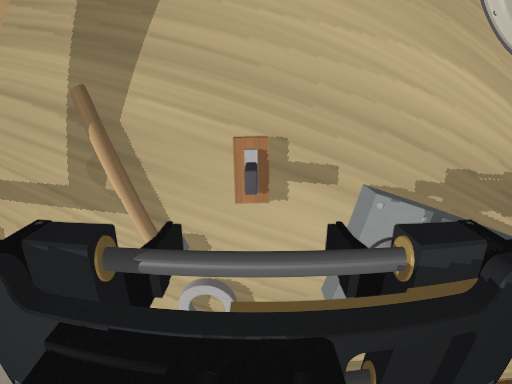

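The picture shows the spanner standing in its stand at about (251,170). The fitted handle is 26x13.6 mm and the crossbar 56x16 mm, both matching the given sizes, with yaw about 19.3°.

```bash
python3 - <<'E'
from h import *
s=ctrl.get_state(); print(s['clock'],s['ee_pos'],s['dq'],s['tcp_rot'])
E
python3 -m crank '[[[0,0,-0.02],[0,0,0.3],0.05],[[0,-0.001,-0.06],[0,0,0.3],0.05]]'
```

```text
1.7333 [ 0.456069   -0.34763969  0.22256508] [-3.4399682  -0.36986225 -0.711121    0.53815608 -0.56932313  3.41882784] [[-9.45814248e-01 -3.24706209e-01  1.13393096e-03]
 [-3.24706425e-01  9.45814854e-01 -6.65041846e-06]
 [-1.07032931e-03 -3.74484728e-04 -9.99999357e-01]]
clock: 1.9
ee_pos: [0.4565, -0.3532, 0.1672]
tcp_rot: [[-0.945, -0.328, 0.011], [-0.328, 0.945, -0.006], [-0.008, -0.01, -1.0]]
ft_force: [0.8, -1.4, -1.7]
finger_gap: 0.0802
```

```bash
python3 -m crank '[[[0,0,0],[0,0,0],0.05],[[0,0,0],[0,0,0],0.05],[[0,0,0],[0,0,0],0.05],[[0,0,0],[0,0,0],0.05]]'
```

```text
clock: 2.23
ee_pos: [0.4539, -0.3526, 0.1649]
tcp_rot: [[-0.946, -0.325, 0.003], [-0.325, 0.946, -0.002], [-0.002, -0.003, -1.0]]
ft_force: [0.4, 0.8, 0.1]
finger_gap: 0.0556
```

```bash
python3 -m crank '[[[0,0,-0.02],[0,0,0],0.05],[[0,0,-0.05],[0,0,0],0.05],[[0,0,-0.08],[0,0,0],0.05],[[0,0,-0.105],[0,0,0],0.05],[[0,0,-0.118],[0,0,0],0.05],[[0,0,-0.122],[0,0,0],0.05],[[0,0,-0.122],[0,0,0],0.05],[[0,0,-0.122],[0,0,0],0.05]]' 30
python3 -m crank '[[[0,0,0],[0,0,0],0.0],[[0,0,0],[0,0,0],0.0],[[0,0,0],[0,0,0],0],[[0,0,0],[0,0,0],0],[[0,0,0],[0,0,0],0],[[0,0,0],[0,0,0],0],[[0,0,0],[0,0,0],0]]' 30
```

```text
clock: 2.9
ee_pos: [0.4543, -0.3522, 0.0423]
tcp_rot: [[-0.945, -0.326, 0.003], [-0.326, 0.945, -0.002], [-0.002, -0.003, -1.0]]
ft_force: [-0.7, 0.3, -0.3]
finger_gap: 0.0497
clock: 3.48
ee_pos: [0.4531, -0.3516, 0.0407]
tcp_rot: [[-0.945, -0.326, 0.0], [-0.326, 0.945, -0.0], [-0.0, -0.0, -1.0]]
ft_force: [-0.0, -0.1, 1.4]
finger_gap: 0.0138
```

```bash
python3 -m crank '[[[0,0,0.015],[0,0,0],0],[[0,0,0.04],[0,0,0],0],[[0,0,0.07],[0,0,0],0],[[0,0,0.1],[0,0,0],0],[[0,0,0.125],[0,0,0],0],[[0.002,0.01,0.145],[0,0,-1],0],[[0.01,0.035,0.155],[0,0,-3],0],[[0.017,0.065,0.16],[0,0,-6],0],[[0.025,0.095,0.16],[0,0,-9],0],[[0.032,0.125,0.16],[0,0,-12],0]]'
python3 -m crank '[[[0.008,0.03,0],[0,0,-3],0],[[0.015,0.055,0],[0,0,-4],0],[[0.019,0.074,0],[0,0,-4],0],[[0.022,0.084,0],[0,0,-4],0],[[0.022,0.084,0],[0,0,-4],0],[[0.022,0.084,0],[0,0,-4],0],[[0.022,0.084,0],[0,0,-4],0],[[0.022,0.084,0],[0,0,-4],0]]'
python3 - <<'E'
from h import *
s=ctrl.get_state(); print(s['clock'],s['ee_pos'],s['finger_gap'],s['ft_force'])
P=ctrl.camera_params('wrist')
p,d,W=cloud('wrist'); cv2.imwrite('pics/w2.png',p[:,:,::-1]); np.savez('w2.npz',p=p,W=W,d=d,w2c=P['world_to_cam'])
x,y,z=W[...,0],W[...,1],W[...,2]
cv2.imwrite('pics/w2z.png',cv2.resize(p[100:300,150:350,::-1],None,fx=3,fy=3,interpolation=cv2.INTER_NEAREST))
m=(np.hypot(x-.507,y+.142)<.05)&(abs(z-.076)<.004); q=W[m]
print(len(q),np.median(q[:,2]),cv2.minEnclosingCircle((q[:,:2]*1000).astype(np.float32)))
print(wrist_pix(P,[[.507,-.142,.076]]))
for t in ['collar_top','spanner_mid','hatch_grip']: print(t,ctrl.mark_of('wrist',t)[:2])
E
```

```text
clock: 4.32
ee_pos: [0.4848, -0.2251, 0.2004]
tcp_rot: [[-0.993, -0.118, -0.0], [-0.118, 0.993, 0.001], [-0.0, 0.001, -1.0]]
ft_force: [0.5, 0.3, -2.4]
finger_gap: 0.0137
clock: 4.98
ee_pos: [0.5066, -0.1433, 0.2003]
tcp_rot: [[-0.999, -0.051, -0.001], [-0.051, 0.999, -0.0], [0.001, 0.0, -1.0]]
ft_force: [0.4, 0.1, -2.4]
finger_gap: 0.014
4.9833 [ 0.50656894 -0.14331988  0.2003155 ] 0.014009642651770914 [ 0.38617398  0.11046217 -2.3986912 ]
3192 0.07568084493721972 ((507.707763671875, -138.9413299560547), 39.886817932128906)
[[254.66860394 188.51645791]]
collar_top []
spanner_mid [{'position': [0.5017, -0.1446, 0.2141], 'score': 0.8}]
hatch_grip [{'position': [0.5019, -0.0354, 0.0845], 'score': 0.75}, {'position': [0.5039, -0.1479, 0.2188], 'score': 0.45}]
```

View pics/w2.png

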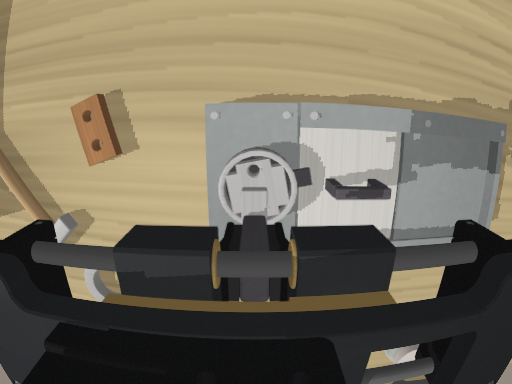

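View pics/w2z.png

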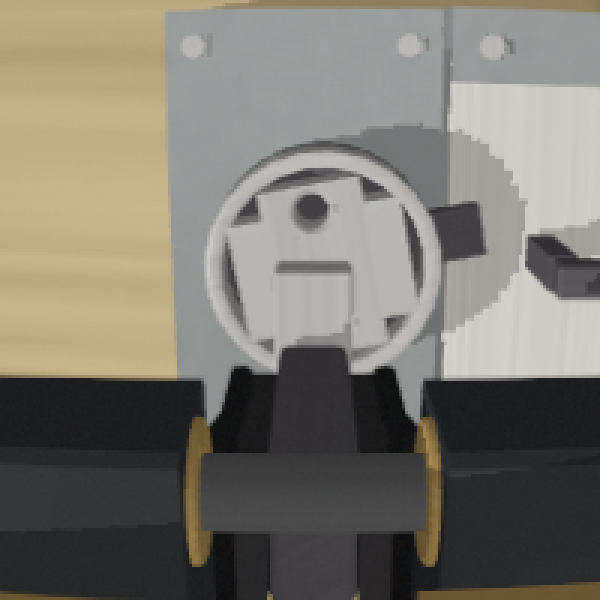

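Run:
```python
from h import *
from scipy.optimize import least_squares
D=np.load('w2.npz'); p,W=D['p'],D['W']
P=ctrl.camera_params('wrist'); print(np.abs(P['world_to_cam']-D['w2c']).max())
M=np.linalg.inv(D['w2c'])
def ray(u,v,z):
    x=(u-P['cx'])/P['fx'];y=(v-P['cy'])/P['fy'];th=np.hypot(x,y)
    c=np.array([np.sin(th)*x/th,-np.sin(th)*y/th,-np.cos(th)]); w=M[:3,:3]@c; o=M[:3,3]
    return o+w*(z-o[2])/w[2]
x,y,z=W[...,0],W[...,1],W[...,2]
# rim circle: outermost points per bearing
m=(np.hypot(x-.507,y+.140)<.046)&(z>.0735)&(z<.079); q=W[m][:,:2]
print(len(q), np.round(np.median(W[m][:,2]),4))
h=cv2.convexHull((q*1000).astype(np.float32))[:,0]
f=least_squares(lambda c:np.hypot(*(h-c[:2]).T)-40,[507,-140],loss='soft_l1',f_scale=.5)
print('rim',f.x,len(h),np.round(np.hypot(*(h-f.x).T)-40,1))
g=cv2.cvtColor(p,cv2.COLOR_RGB2GRAY)
# hole: dark pixels in window
w=np.zeros_like(g,bool); w[160:178,245:263]=True
mm=w&(g<130); print(g[160:178,245:263])
n,l,st,c=cv2.connectedComponentsWithStats(mm.astype(np.uint8))
print(st,c)
for i in range(1,n):
    print(c[i],ray(*c[i],.076))
b=(z>.085)&(z<.24)&(np.hypot(x-.507,y+.142)<.07)
for lo,hi in [(.16,.175),(.17,.18),(.175,.19),(.19,.2)]:
    mb=b&(z>lo)&(z<hi)
    if mb.sum()>3: print(lo,hi,mb.sum(),cv2.minAreaRect((W[mb][:,:2]*1000).astype(np.float32)),np.median(z[mb]))
t=(z>.05)&(z<.062)&(np.hypot(x-.507,y+.09)<.03); print('tongue',t.sum(),np.median(z[t]) if t.sum() else 0, cv2.minAreaRect((W[t][:,:2]*1000).astype(np.float32)))
dk=(g<100)&(np.hypot(x-.507,y+.085)<.03)&(z<.07)&(z>.045); print(dk.sum(), cv2.minAreaRect((W[dk][:,:2]*1000).astype(np.float32)),np.median(z[dk]))
```

```text
0.00047365715659603014
3129 0.0757
rim [ 508.00744773 -139.25010318] 46 [-0.4 -0.6 -0.5 -0.3 -0.4 -0.6 -0.4 -0.7 -0.7 -0.8 -1.2 -0.6 -0.4 -0.4
 -0.5 -0.3 -0.4 -0.3 -0.5 -0.2 -0.2 -0.2 -0.4 -0.5 -0.5  0.  -0.1 -0.2
 -0.5 -0.6 -0.7 -0.6 -0.8 -0.8 -1.  -0.6 -0.8 -1.1 -1.2 -0.8 -1.1 -1.1
 -0.8 -0.9 -1.2 -1.7]
[[ 82  85  91 101 103 103 103 104 105 107 108 110 123 141 149 160 175 179]
 [104 105 105 105 107 109 111 121 140 148 170 184 183 182 183 182 181 179]
 [108 122 142 149 155 174 181 180 179 180 181 184 184 182 183 183 181 179]
 [172 180 181 181 178 178 168 166 172 174 178 183 184 182 182 183 183 180]
 [179 180 181 181 173 166 159 147 142 146 164 178 183 184 183 183 183 180]
 [178 179 180 171 153 127  87  65  65  64  63  86 161 186 184 183 183 181]
 [178 179 174 155 122  86  64  64  65  65  64  65  86 165 187 185 183 181]
 [178 178 163 132  95  65  65  65  64  64  64  64  64 112 170 188 183 180]
 [178 173 151 111  75  64  66  65  65  64  65  64  65  64 122 175 166 168]
 [177 167 144 111  76  65  66  64  64  64  64  65  64  65 125 177 167 169]
 [177 166 143 117  86  66  65  65  65  64  
[... 729 characters left out ...]
]
 [253.03669725 170.        ]]
[249.65217391 160.52173913] [ 0.47921854 -0.14831894  0.076     ]
[253.03669725 170.        ] [ 0.48842814 -0.14455871  0.076     ]
0.175 0.19 650 ((490.5671691894531, -143.78701782226562), (22.212268829345703, 15.663535118103027), 3.042689323425293) 0.18915801846527786
0.19 0.2 232 ((488.3629150390625, -143.60321044921875), (17.445072174072266, 28.711891174316406), 1.2147873640060425) 0.19109812916409674
tongue 446 0.0594907968890786 ((509.96221923828125, -93.53263092041016), (53.17458724975586, 50.80710220336914), 63.490474700927734)
409 ((498.35699462890625, -84.01313781738281), (25.09223175048828, 52.902259826660156), 5.435244560241699) 0.05968349466954337
```

The wrist picture shows the collar at about (258,187), one hole at (253,170), the tongue at about (305,177), and the held crossbar hiding the other hole. The collar seems to be turned about 10° from the housing, so I'll shift to see both holes.

```bash
python3 -m crank '[[[0.015,0,0],[0,0,0],0],[[0.035,0,0],[0,0,0],0],[[0.05,0,0],[0,0,0],0],[[0.055,0,0],[0,0,0],0],[[0.055,0,0],[0,0,0],0],[[0.055,0,0],[0,0,0],0],[[0.055,0,0],[0,0,0],0]]'
python3 - <<'E'
from h import *
s=ctrl.get_state(); print(s['clock'],s['ee_pos'],s['finger_gap'])
P=ctrl.camera_params('wrist')
p,d,W=cloud('wrist'); cv2.imwrite('pics/w3.png',p[:,:,::-1]); np.savez('w3.npz',p=p,W=W,d=d,w2c=P['world_to_cam'],tcp=s['ee_pos'])
u,v=wrist_pix(P,[[.508,-.14,.076]])[0]; print(u,v); u,v=int(u),int(v)
cv2.imwrite('pics/w3z.png',cv2.resize(p[max(0,v-70):v+100,u-90:u+110,::-1],None,fx=3.5,fy=3.5,interpolation=cv2.INTER_NEAREST)); print(max(0,v-70),u-90)
E
```

```text
clock: 5.77
ee_pos: [0.5609, -0.1425, 0.2004]
tcp_rot: [[-0.999, -0.052, -0.001], [-0.052, 0.999, 0.0], [0.001, 0.0, -1.0]]
ft_force: [0.1, -0.4, -1.0]
finger_gap: 0.014
5.7667 [ 0.56092862 -0.14250918  0.20041745] 0.013978724886869909
258.8012631315049 134.7534133700059
64 168
```

View pics/w3z.png

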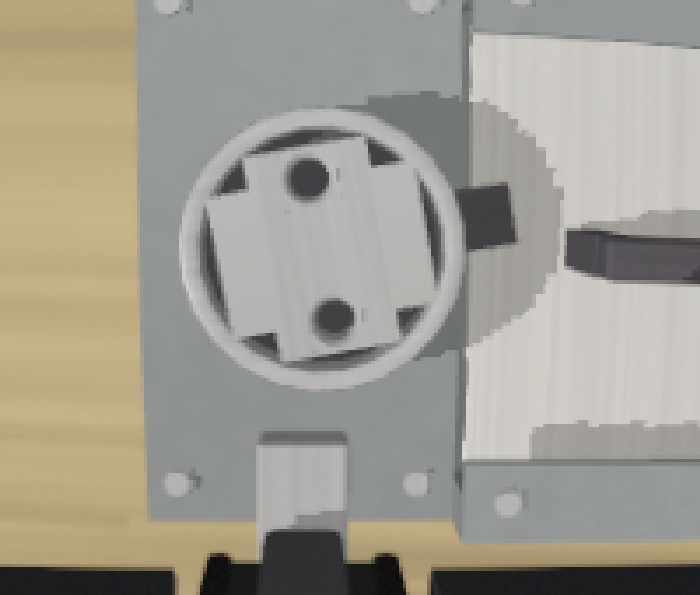

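The crop shows both holes clearly, at zoom (308,179) and (333,319). The tongue is at (487,217), and the crossbar end is below at (302,440).

Run:
```python
from h import *
D=np.load('w3.npz'); p,W=D['p'],D['W']
P=ctrl.camera_params('wrist'); M=np.linalg.inv(D['w2c'])
def ray(u,v,z):
    x=(u-P['cx'])/P['fx'];y=(v-P['cy'])/P['fy'];th=np.hypot(x,y)
    c=np.array([np.sin(th)*x/th,-np.sin(th)*y/th,-np.cos(th)]); w=M[:3,:3]@c; o=M[:3,3]
    return o+w*(z-o[2])/w[2]
g=cv2.cvtColor(p,cv2.COLOR_RGB2GRAY); x,y,z=W[...,0],W[...,1],W[...,2]
H=[]
for zx,zy in [(308,179),(333,319)]:
    u0,v0=168+zx/3.5,64+zy/3.5; ui,vi=int(u0),int(v0)
    w=np.zeros(g.shape,np.uint8); w[vi-7:vi+8,ui-7:ui+8]=(g[vi-7:vi+8,ui-7:ui+8]<125)
    n,l,st,c=cv2.connectedComponentsWithStats(w); k=l[vi,ui]; h=ray(*c[k],.076); H.append(h); print(st[k],c[k],h)
H=np.array(H); d=H[1]-H[0]; print('mid',H.mean(0),'dist',np.linalg.norm(d),'yaw',np.degrees(np.arctan2(d[1],d[0])))
m=(np.hypot(x-.508,y+.140)<.046)&(z>.073)&(z<.079)
print('rim',cv2.minEnclosingCircle((W[m][:,:2]*1000).astype(np.float32)))
print('tcp',D['tcp'])
mb=(z>.18)&(z<.195)&(abs(y+.143)<.03)&(abs(x-.55)<.05); q=W[mb]
print(mb.sum(),cv2.minAreaRect((q[:,:2]*1000).astype(np.float32)),np.median(q[:,2]))
t=q[(q[:,2]>.1885)]; print(len(t),t.min(0),t.max(0), [np.round(np.r_[np.mean(t[abs(t[:,0]-a)<.001],0),np.ptp(t[abs(t[:,0]-a)<.001],0)],4) for a in (.536,.54,.545)])
```

```text
[250 109  12  12 117] [255.31623932 114.63247863] [ 0.48879001 -0.14435981  0.076     ]
[257 149  12  12 108] [262.7037037  154.72222222] [ 0.52720042 -0.13516108  0.076     ]
mid [ 0.50799522 -0.13976045  0.076     ] dist 0.03949653587995118 yaw 13.467848350156341
rim ((507.9923095703125, -139.12890625), 40.132476806640625)
tcp [ 0.56092862 -0.14250918  0.20041745]
810 ((544.9409790039062, -142.98272705078125), (22.24541473388672, 15.652791976928711), 2.9130890369415283) 0.1893749900975213
671 [ 0.53377916 -0.15103827  0.18850531] [ 0.55644502 -0.13466195  0.19488794] [array([ 0.536 , -0.143 ,  0.1895,  0.002 ,  0.0152,  0.0022]), array([ 0.54  , -0.143 ,  0.1895,  0.002 ,  0.0153,  0.0034]), array([ 0.545 , -0.1434,  0.1895,  0.0019,  0.0154,  0.0021])]
```

```bash
python3 -m crank '[[[-0.015,0,0],[0,0,2],0],[[-0.035,0.002,-0.01],[0,0,5],0],[[-0.05,0.0026,-0.03],[0,0,9],0],[[-0.0541,0.0026,-0.05],[0,0,10.5],0],[[-0.0541,0.0026,-0.06],[0,0,10.5],0],[[-0.0541,0.0026,-0.065],[0,0,10.5],0],[[-0.0541,0.0026,-0.065],[0,0,10.5],0],[[-0.0541,0.0026,-0.065],[0,0,10.5],0],[[-0.0541,0.0026,-0.065],[0,0,10.5],0],[[-0.0541,0.0026,-0.065],[0,0,10.5],0]]'
python3 - <<'E'
from h import *
s=ctrl.get_state(); print(s['clock'],s['ee_pos'],s['ft_force'],np.degrees(np.arctan2(s['tcp_rot'][1][0],s['tcp_rot'][0][0])))
P=ctrl.camera_params('wrist')
p,d,W=cloud('wrist'); x,y,z=W[...,0],W[...,1],W[...,2]
zb=s['ee_pos'][2]-.011
mb=(abs(z-zb)<.0035)&(abs(y+.14)<.03)&(abs(x-.495)<.03);q=W[mb]
r=cv2.minAreaRect((q[:,:2]*1000).astype(np.float32)); print(mb.sum(),r,np.median(q[:,2]))
cv2.imwrite('pics/w4.png',cv2.resize(p[100:300,150:370,::-1],None,fx=3,fy=3,interpolation=cv2.INTER_NEAREST))
p,d,W=cloud('side');P=ctrl.camera_params('side');cv2.imwrite('pics/s4.png',cv2.resize(p[130:230,210:330,::-1],None,fx=5,fy=5,interpolation=cv2.INTER_NEAREST))
E
```

```text
clock: 6.65
ee_pos: [0.5089, -0.1398, 0.1364]
tcp_rot: [[-0.972, -0.233, 0.002], [-0.233, 0.972, -0.0], [-0.002, -0.001, -1.0]]
ft_force: [0.1, -0.5, -1.8]
finger_gap: 0.0139
6.65 [ 0.50886903 -0.1398421   0.13643035] [ 0.11650225 -0.47252643 -1.81574769] -166.50852827472008
729 ((493.4428405761719, -143.4175567626953), (21.884065628051758, 15.58689022064209), 13.928956031799316) 0.12546905563863675
```

View pics/w4.png

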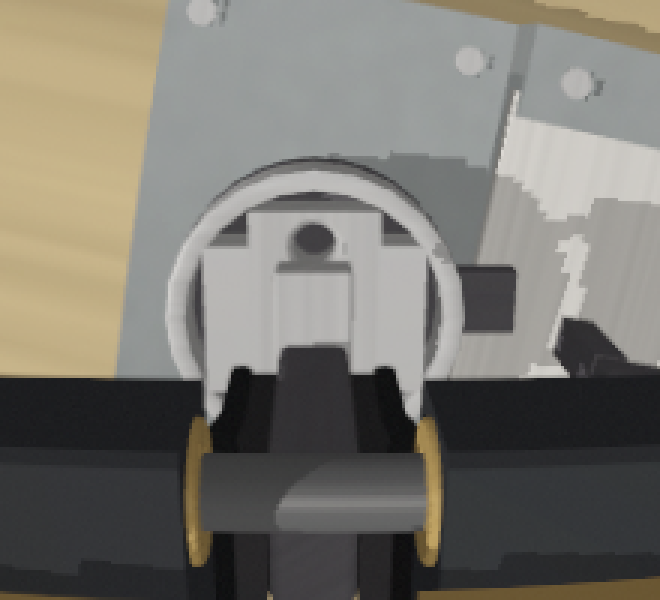

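View pics/s4.png

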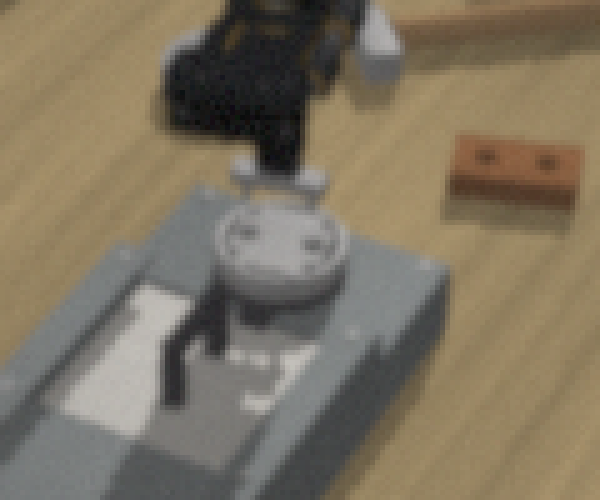

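```bash
cat > m.py <<'E'
from h import *
s=ctrl.get_state(); yaw=np.arctan2(-s['tcp_rot'][1][0],-s['tcp_rot'][0][0])
print(s['clock'],s['ee_pos'],s['ft_force'],np.degrees(yaw))
P=ctrl.camera_params('wrist')
p,d,W=cloud('wrist'); x,y,z=W[...,0],W[...,1],W[...,2]
zb=s['ee_pos'][2]-.011
mb=(abs(z-zb)<.0035)&(abs(y+.14)<.03)&(abs(x-.495)<.03);q=W[mb][:,:2]
e=np.array([np.cos(yaw),np.sin(yaw)]); n=np.array([-e[1],e[0]])
a=q@e; b=q@n
amin=np.percentile(a,1); bm=(np.percentile(b,1)+np.percentile(b,99))/2
print('spanner',(amin+.028)*e+bm*n, np.ptp(b))
# visible hole
M=np.linalg.inv(P['world_to_cam'])
g=cv2.cvtColor(p,cv2.COLOR_RGB2GRAY)
u,v=wrist_pix(P,[[.4888,-.1443,.076]])[0].astype(int)
w=np.zeros(g.shape,np.uint8); w[v-8:v+7,u-10:u+11]=(g[v-8:v+7,u-10:u+11]<125)
nn,l,st,c=cv2.connectedComponentsWithStats(w); k=l[v,u]
uu=(c[k][0]-P['cx'])/P['fx'];vv=(c[k][1]-P['cy'])/P['fy'];th=np.hypot(uu,vv)
r=M[:3,:3]@np.array([np.sin(th)*uu/th,-np.sin(th)*vv/th,-np.cos(th)]);o=M[:3,3]; h=o+r*(.076-o[2])/r[2]
print(st[k],'hole',h[:2],'collar',h[:2]+.02*np.array([np.cos(np.radians(13.5)),np.sin(np.radians(13.5))]))
E
python3 -m crank '[[[0,0,0],[0,0,0],0],[[0,0,0],[0,0,0],0],[[0,0,0],[0,0,0],0]]'; python3 m.py
```

```text
clock: 7.0
ee_pos: [0.5079, -0.1398, 0.1357]
tcp_rot: [[-0.972, -0.233, 0.0], [-0.233, 0.972, -0.0], [-0.0, -0.0, -1.0]]
ft_force: [0.7, -0.8, -1.5]
finger_gap: 0.0137
7.0 [ 0.50793685 -0.13982329  0.13567809] [ 0.71410205 -0.7576872  -1.45029776] 13.49054663814674
spanner [ 0.50912565 -0.13929422] 0.015602003373841544
[243 176  21  14 202] hole [ 0.48901592 -0.14438346] collar [ 0.50846332 -0.13971456]
```

```bash
python3 -m crank '[[[-0.0006,0,-0.006],[0,0,0],0],[[-0.0008,0,-0.014],[0,0,0],0],[[-0.0008,0,-0.02],[0,0,0],0],[[-0.0008,0,-0.025],[0,0,0],0],[[-0.0008,0,-0.029],[0,0,0],0],[[-0.0008,0,-0.031],[0,0,0],0],[[-0.0008,0,-0.031],[0,0,0],0],[[-0.0008,0,-0.031],[0,0,0],0]]'
```

```text
clock: 7.72
ee_pos: [0.5072, -0.1399, 0.1045]
tcp_rot: [[-0.972, -0.233, -0.0], [-0.233, 0.972, -0.0], [0.0, -0.0, -1.0]]
ft_force: [-0.8, -0.1, -2.0]
finger_gap: 0.014
```

```bash
python3 -m crank '[[[0,0,-0.003],[0,0,0],0],[[0,0,-0.006],[0,0,0],0],[[0,0,-0.0075],[0,0,0],0],[[0,0,-0.0075],[0,0,0],0],[[0,0,-0.0075],[0,0,0],0]]'
```

```text
clock: 8.13
ee_pos: [0.507, -0.1398, 0.097]
tcp_rot: [[-0.972, -0.233, -0.0], [-0.233, 0.972, -0.0], [0.0, -0.0, -1.0]]
ft_force: [0.2, 0.4, -2.2]
finger_gap: 0.0138
```

```bash
python3 -m crank '[[[0,0,0],[0,0,4],0],[[0,0,0],[0,0,10],0],[[0,0,0],[0,0,16],0],[[0,0,0],[0,0,22],0],[[0,0,0],[0,0,28],0],[[0,0,0],[0,0,34],0],[[0,0,0],[0,0,40],0],[[0,0,0],[0,0,44],0],[[0,0,0],[0,0,45],0],[[0,0,0],[0,0,45],0]]'
python3 -m crank '[[[0,0,0],[0,0,4],0],[[0,0,0],[0,0,9],0],[[0,0,0],[0,0,14],0],[[0,0,0],[0,0,18],0],[[0,0,0],[0,0,19],0],[[0,0,0],[0,0,19],0],[[0,0,0],[0,0,19],0],[[0,0,0],[0,0,19],0]]'
python3 - <<'E'
from h import *
s=ctrl.get_state(); print(s['clock'],s['ee_pos'],s['ft_force'],s['moment'],s['q'])
p,d,W=cloud('wrist'); cv2.imwrite('pics/w5.png',p[:,:,::-1])
E
```

```text
clock: 8.97
ee_pos: [0.5074, -0.1402, 0.0971]
tcp_rot: [[-0.523, -0.852, 0.001], [-0.852, 0.523, -0.001], [0.0, -0.001, -1.0]]
ft_force: [1.6, -2.6, -3.8]
finger_gap: 0.0139
clock: 9.63
ee_pos: [0.5077, -0.1399, 0.0973]
tcp_rot: [[-0.218, -0.976, 0.001], [-0.976, 0.218, -0.0], [-0.0, -0.001, -1.0]]
ft_force: [2.8, -2.1, -4.2]
finger_gap: 0.0143
9.6333 [ 0.50768126 -0.13986848  0.09734293] [ 2.82322698 -2.12130077 -4.20947807] [-0.982116   -0.66174815 -0.07012922] [ 2.27006398e+00  1.99669575e+01 -2.30530267e+01  1.73686265e-02
 -4.69007488e+01 -1.48620669e+01]
```

View pics/w5.png

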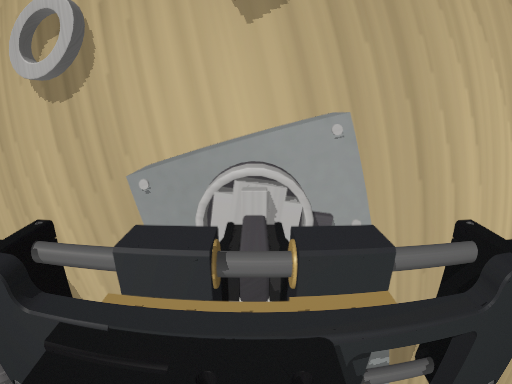

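The picture shows the collar turned, with its plate tilted a few degrees behind the spanner because of play in the holes, and its tongue at about (322,220). I'll turn a little further.

```bash
python3 -m crank '[[[0,0,0],[0,0,3],0],[[0,0,0],[0,0,6],0],[[0,0,0],[0,0,7],0],[[0,0,0],[0,0,7],0],[[0,0,0],[0,0,7],0],[[0,0,0],[0,0,7],0]]'
python3 - <<'E'
from h import *
s=ctrl.get_state(); print(s['clock'],s['ee_pos'],s['ft_force'],s['moment'],s['tcp_rot'][:,0])
p,d,W=cloud('wrist'); cv2.imwrite('pics/w6.png',cv2.resize(p[130:260,170:380,::-1],None,fx=3,fy=3))
p,d,W=cloud('side');cv2.imwrite('pics/s6.png',cv2.resize(p[130:280,180:330,::-1],None,fx=4,fy=4))
E
```

```text
clock: 10.18
ee_pos: [0.5077, -0.1398, 0.0974]
tcp_rot: [[-0.097, -0.995, 0.001], [-0.995, 0.097, -0.0], [-0.0, -0.001, -1.0]]
ft_force: [3.8, -2.6, -2.4]
finger_gap: 0.0133
10.1833 [ 0.50766988 -0.13982448  0.09735355] [ 3.8481599  -2.63350544 -2.42394956] [-0.95505714 -0.98732432 -0.04572437] [-9.66897771e-02 -9.95314567e-01 -6.34027438e-06]
```

View pics/w6.png

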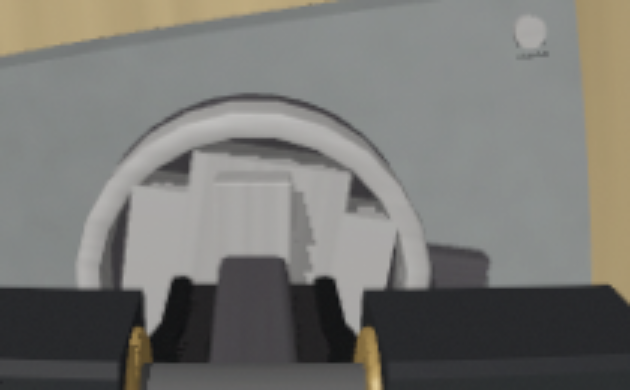

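View pics/s6.png

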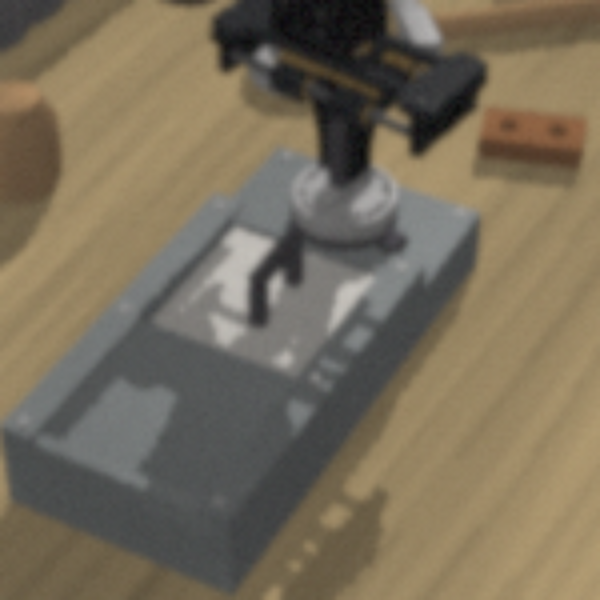

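The tongue now points toward the housing's -x side, at about (395,240) in the side crop, and is well clear of the hatch. Now I'll release the spanner and retreat upward.

```bash
python3 -m crank '[[[0,0,0],[0,0,0],0.035],[[0,0,0],[0,0,0],0.035],[[0,0,0],[0,0,0],0.035],[[0,0,0],[0,0,0],0.035],[[0,0,0],[0,0,0],0.035],[[0,0,0.005],[0,0,0],0.035],[[0,0,0.02],[0,0,0],0.035],[[0,0,0.045],[0,0,0],0.035],[[0,0,0.075],[0,0,0],0.035],[[0,0,0.09],[0,0,0],0.035]]'
python3 -m crank '[[[0.0,0.02,0],[0,0,2],0.035],[[0,0.04,0],[0,0,5],0.035],[[0,0.05,0],[0,0,8],0.035],[[0,0.05,0],[0,0,8],0.035],[[0,0.05,0],[0,0,8],0.035],[[0,0.05,0],[0,0,8],0.035],[[0,0.05,0],[0,0,8],0.035]]'
python3 - <<'E'
from h import *
s=ctrl.get_state(); print(s['clock'],s['ee_pos'],s['ft_force'],s['tcp_rot'][:,0])
p,d,W=cloud('wrist'); cv2.imwrite('pics/w7.png',p[:,:,::-1])
x,y,z=W[...,0],W[...,1],W[...,2]
for l,m in [('pull',(abs(x-.503)<.03)&(abs(y+.034)<.05)&(z>.084)&(z<.1)),('handle',(abs(x-.508)<.03)&(abs(y+.14)<.03)&(z>.13)&(z<.15)),('plate',(abs(x-.503)<.08)&(abs(y+.034)<.08)&(z>.044)&(z<.049))]:
    if m.sum()>5: print(l,m.sum(),cv2.minAreaRect((W[m][:,:2]*1000).astype(np.float32)),np.median(z[m]))
p,d,W=cloud('side');cv2.imwrite('pics/s7.png',cv2.resize(p[130:280,180:330,::-1],None,fx=4,fy=4))
print(ctrl.mark_of('side','spanner_mid')[:2],ctrl.mark_of('wrist','hatch_grip')[:2])
E
```

```text
clock: 11.12
ee_pos: [0.5084, -0.1401, 0.1908]
tcp_rot: [[-0.095, -0.995, 0.005], [-0.995, 0.095, -0.001], [0.001, -0.005, -1.0]]
ft_force: [-0.0, -0.8, 0.3]
finger_gap: 0.0347
clock: 11.7
ee_pos: [0.507, -0.0903, 0.187]
tcp_rot: [[0.042, -0.999, -0.0], [-0.999, -0.042, -0.0], [0.0, 0.0, -1.0]]
ft_force: [-0.4, -0.2, -0.2]
finger_gap: 0.0346
11.7 [ 0.50696046 -0.090342    0.18703546] [-0.4316188  -0.1812138  -0.18084003] [ 4.21555215e-02 -9.99111055e-01  1.11045339e-04]
pull 399 ((502.90594482421875, -34.973045349121094), (11.573164939880371, 59.18437194824219), 2.754528522491455) 0.09359658124889003
handle 707 ((508.5368957519531, -138.40463256835938), (26.02852439880371, 14.063251495361328), 83.64290618896484) 0.14171411464550193
plate 7001 ((503.75372314453125, -34.04808807373047), (156.35015869140625, 159.61631774902344), 0.05420393496751785) 0.04785721985223845
[{'position': [0.5103, -0.1417, 0.1104], 'score': 0.61}] [{'position': [0.4995, -0.0317, 0.0881], 'score': 0.74}]
```

View pics/w7.png

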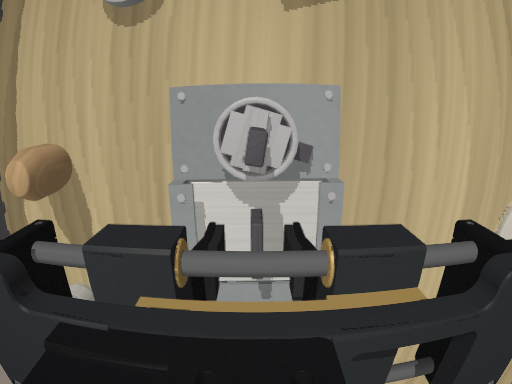

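View pics/s7.png

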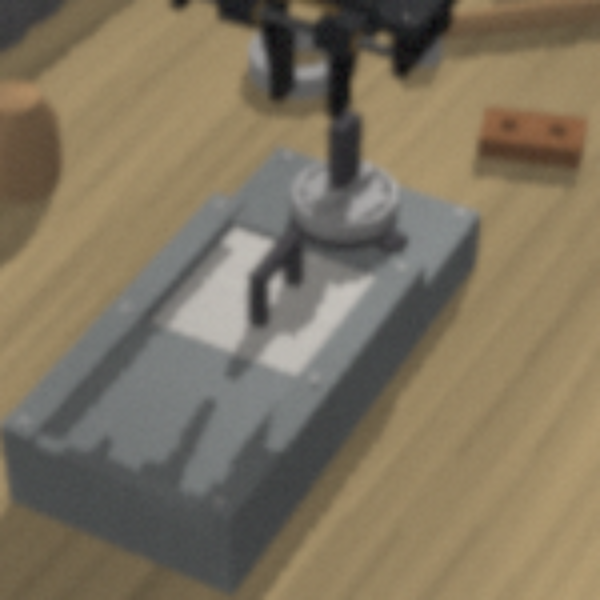

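The wrist picture shows the spanner upright in the collar at about (257,145), the tongue off the hatch at (304,152), and the pull bar at (256,228). The measured bar is 11.6x59 mm with its top at 0.0936, which matches the given size.

```bash
python3 -m crank '[[[-0.001,0.015,0],[0,0,0.4],0.035],[[-0.003,0.04,-0.01],[0,0,0.4],0.035],[[-0.0042,0.054,-0.03],[0,0,0.4],0.035],[[-0.0042,0.0555,-0.055],[0,0,0.4],0.035],[[-0.0042,0.0555,-0.08],[0,0,0.4],0.035],[[-0.0042,0.0555,-0.1],[0,0,0.4],0.035],[[-0.0042,0.0555,-0.112],[0,0,0.4],0.035],[[-0.0042,0.0555,-0.116],[0,0,0.4],0.035],[[-0.0042,0.0555,-0.116],[0,0,0.4],0.035],[[-0.0042,0.0555,-0.116],[0,0,0.4],0.035]]'
python3 -m crank '[[[0,0,0],[0,0,0],0.0],[[0,0,0],[0,0,0],0.0],[[0,0,0],[0,0,0],0],[[0,0,0],[0,0,0],0],[[0,0,0],[0,0,0],0],[[0,0,0],[0,0,0],0]]' 40
```

```text
clock: 12.73
ee_pos: [0.5035, -0.0344, 0.0716]
tcp_rot: [[0.05, -0.999, 0.001], [-0.999, -0.05, -0.0], [0.0, -0.001, -1.0]]
ft_force: [0.1, 0.1, 0.1]
finger_gap: 0.0349
clock: 13.23
ee_pos: [0.5025, -0.0344, 0.0715]
tcp_rot: [[0.051, -0.999, -0.0], [-0.999, -0.051, -0.0], [0.0, 0.0, -1.0]]
ft_force: [-2.8, 0.7, 4.1]
finger_gap: 0.0113
```

```bash
python3 -m crank '[[[0,0,0.003],[0,0,0],0],[[0,0,0.006],[0,0,0],0],[[0,0,0.009],[0,0,0],0],[[0,0,0.012],[0,0,0],0],[[0,0,0.014],[0,0,0],0],[[0,0,0.014],[0,0,0],0],[[0,0,0.014],[0,0,0],0],[[0,0,0.014],[0,0,0],0]]'
python3 - <<'E'
from h import *
s=ctrl.get_state(); print(s['ft_force'],s['moment'])
p,d,W=cloud('side');cv2.imwrite('pics/s8.png',cv2.resize(p[130:280,180:330,::-1],None,fx=4,fy=4))
E
```

```text
clock: 13.9
ee_pos: [0.5027, -0.0343, 0.0849]
tcp_rot: [[0.05, -0.999, -0.0], [-0.999, -0.05, 0.0], [-0.0, 0.0, -1.0]]
ft_force: [-0.3, 0.0, -3.7]
finger_gap: 0.0116
[-0.30891561  0.02528585 -3.70256961] [ 0.02910487  0.09945984 -0.0036122 ]
```

View pics/s8.png

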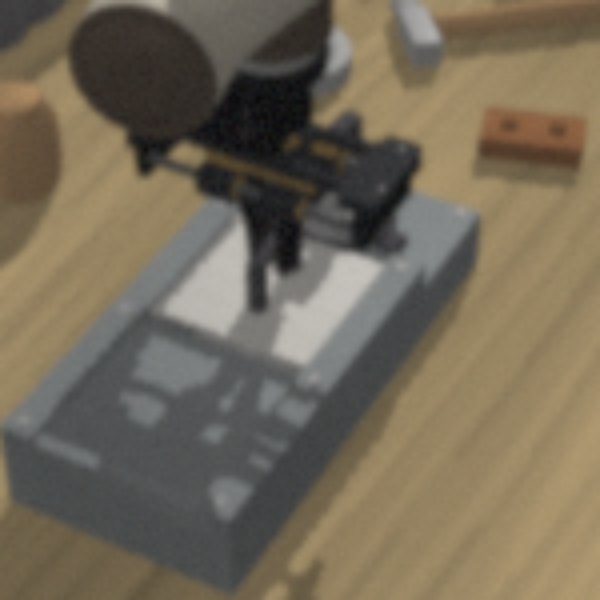

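The hatch is lifted and level, with about 3.7 N of load matching its weight. Now I'll slide it along the housing's +y (yaw 3°).

```bash
python3 -m crank '[[[-0.0003,0.005,0],[0,0,0],0],[[-0.0008,0.015,0],[0,0,0],0],[[-0.0014,0.027,0],[0,0,0],0],[[-0.002,0.039,0],[0,0,0],0],[[-0.0027,0.051,0],[0,0,0],0],[[-0.0033,0.063,0],[0,0,0],0],[[-0.0038,0.072,0],[0,0,0],0],[[-0.004,0.076,0],[0,0,0],0],[[-0.004,0.076,0],[0,0,0],0],[[-0.004,0.076,0],[0,0,0],0]]'
```

```text
clock: 14.78
ee_pos: [0.4988, 0.0419, 0.085]
tcp_rot: [[0.051, -0.999, -0.0], [-0.999, -0.051, -0.0], [0.0, 0.0, -1.0]]
ft_force: [0.7, -0.1, -3.4]
finger_gap: 0.0116
```

```bash
python3 -m crank '[[[-0.0003,0.005,0],[0,0,0],0],[[-0.0008,0.015,0],[0,0,0],0],[[-0.0014,0.027,0],[0,0,0],0],[[-0.002,0.039,0],[0,0,0],0],[[-0.0026,0.05,0],[0,0,0],0],[[-0.003,0.057,0],[0,0,0],0],[[-0.0032,0.06,0],[0,0,0],0],[[-0.0032,0.06,0],[0,0,0],0],[[-0.0032,0.06,0],[0,0,0],0]]'
python3 - <<'E'
from h import *
p,d,W=cloud('side');cv2.imwrite('pics/s9.png',cv2.resize(p[130:280,180:330,::-1],None,fx=4,fy=4))
E
```

```text
clock: 15.53
ee_pos: [0.4955, 0.1019, 0.085]
tcp_rot: [[0.051, -0.999, -0.0], [-0.999, -0.051, -0.0], [0.0, 0.0, -1.0]]
ft_force: [0.1, 0.0, -3.2]
finger_gap: 0.0115
```

View pics/s9.png

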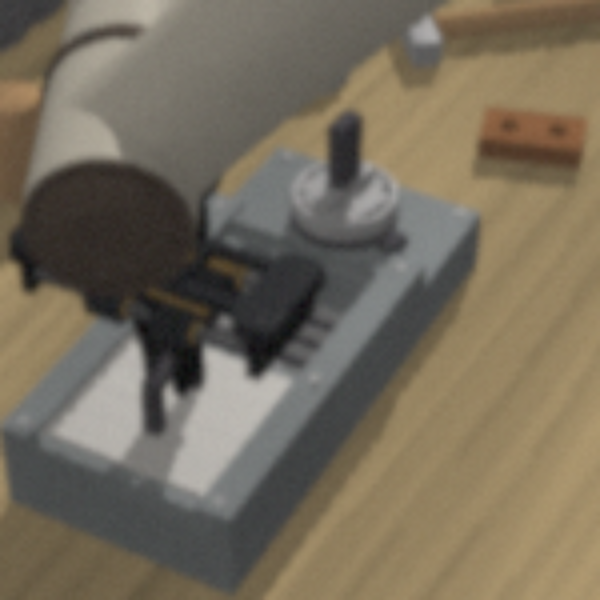

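The hatch is over the parking deck, held 6 mm above it after about 136 mm of travel. I'll lower and release it.

```bash
python3 -m crank '[[[0,0,-0.002],[0,0,0],0],[[0,0,-0.004],[0,0,0],0],[[0,0,-0.0055],[0,0,0],0],[[0,0,-0.006],[0,0,0],0],[[0,0,-0.006],[0,0,0],0],[[0,0,-0.006],[0,0,0],0]]'
python3 -m crank '[[[0,0,0],[0,0,0],0.035],[[0,0,0],[0,0,0],0.035],[[0,0,0],[0,0,0],0.035],[[0,0,0],[0,0,0],0.035],[[0,0,0],[0,0,0],0.035],[[0,0,0.01],[0,0,0],0.035],[[0,0,0.03],[0,0,0],0.035],[[0,0,0.06],[0,0,0],0.035],[[0,0,0.1],[0,0,0],0.035],[[0,0,0.13],[0,0,0],0.035]]'
python3 -m crank '[[[0,0,0.03],[0,0,0],0.035],[[0,-0.01,0.05],[0,0,0],0.035],[[0,-0.02,0.06],[0,0,0],0.035],[[0,-0.02,0.06],[0,0,0],0.035],[[0,-0.02,0.06],[0,0,0],0.035],[[0,-0.02,0.06],[0,0,0],0.035]]'
python3 - <<'E'
from h import *
s=ctrl.get_state(); print(s['clock'],s['ee_pos'],s['ft_force'])
p,d,W=cloud('wrist'); cv2.imwrite('pics/w10.png',p[:,:,::-1])
x,y,z=W[...,0],W[...,1],W[...,2]
for l,m in [('pull',(abs(x-.496)<.03)&(abs(y-.102)<.05)&(z>.091)&(z<.11)),('handle',(abs(x-.508)<.03)&(abs(y+.14)<.03)&(z>.13)&(z<.15)),('plate',(abs(x-.496)<.066)&(abs(y-.102)<.08)&(z>.0535)&(z<.06))]:
    if m.sum()>5: print(l,m.sum(),cv2.minAreaRect((W[m][:,:2]*1000).astype(np.float32)),np.median(z[m]),W[m].min(0),W[m].max(0))
m=(abs(x-.496)<.05)&(z>.0535)&(z<.06)
for a,b in [(.05,.07),(.13,.155)]:
  for c,e in [(.45,.475),(.52,.545)]:
    k=m&(y>a)&(y<b)&(x>c)&(x<e); print(a,c,k.sum(),np.median(z[k]) if k.any() else None)
for n in ['side','scene']:
    p,d,W=cloud(n);cv2.imwrite(f'pics/{n}10.png',p[:,:,::-1])
print(ctrl.mark_of('side','spanner_mid')[:1],ctrl.mark_of('side','hatch_grip')[:1])
E
```

```text
clock: 16.08
ee_pos: [0.4955, 0.1013, 0.0795]
tcp_rot: [[0.05, -0.999, -0.0], [-0.999, -0.05, -0.001], [0.001, 0.0, -1.0]]
ft_force: [-2.2, -1.3, 3.7]
finger_gap: 0.0117
clock: 16.92
ee_pos: [0.4963, 0.1018, 0.2117]
tcp_rot: [[0.051, -0.999, 0.002], [-0.999, -0.051, 0.0], [-0.0, -0.002, -1.0]]
ft_force: [0.5, 0.2, 0.7]
finger_gap: 0.0351
clock: 17.42
ee_pos: [0.4947, 0.0814, 0.267]
tcp_rot: [[0.05, -0.999, -0.004], [-0.999, -0.05, -0.001], [0.001, 0.004, -1.0]]
ft_force: [0.3, 0.2, -0.8]
finger_gap: 0.0353
17.4167 [0.4947408  0.08141072 0.26702535] [ 0.33824921  0.2156243  -0.82453042]
pull 514 ((496.2549133300781, 101.1902084350586), (10.564425468444824, 59.979736328125), 2.876905918121338) 0.10168588965892944 [0.48957211 0.07108858 0.09316344] [0.5026829  0.13123104 0.10408134]
plate 8066 ((494.6180725097656, 106.34612274169922), (128.92959594726562, 130.53761291503906), 2.9255688190460205) 0.05588593152289206 [0.43006496 0.0388824  0.05353281] [0.56178899 0.17207752 0.05995289]
0.05 0.45 308 0.05590056725774745
0.05 0.52 311 0.055723907268318496
0.13 0.45 328 0.056003707372860645
0.13 0.52 332 0.05577452686764031
[{'position': [0.5112, -0.1434, 0.1112], 'score': 0.73}] [{'position': [0.4983, 0.1022, 0.0973], 'score': 0.58}]
```

View pics/w10.png

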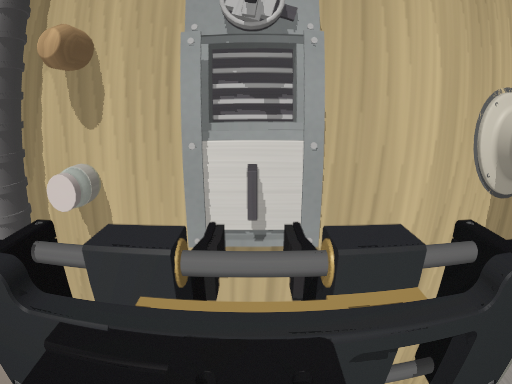

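View pics/side10.png

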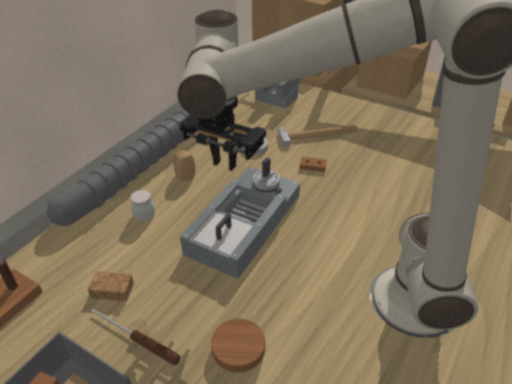

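View pics/scene10.png

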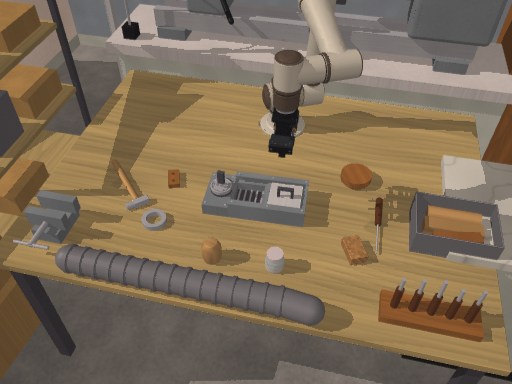

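The hatch lies flat: all four corners read 0.056 m. The opening at about (252,85) in the wrist picture is fully clear, the spanner stands in the collar, and the bystanders look unmoved.

Run:
```python
from workcell import ctrl
print(ctrl.get_state()['clock']); print(ctrl.sign_off())
```

```text
17.6667
the job is handed in; nothing more can be done
None
```

The chip trap is open and the job is handed in, at 17.7 s of the 54 s allowed. No verdict was reported.

- **Collar:** I fitted the spanner's prongs into both collar holes with almost no contact force. The collar started about 10° counter-clockwise of its closed position. I turned it to an estimated 1.27 rad, allowing for play in the holes, so it moved about 62° rather than a full quarter turn. Its tongue is well clear of the hatch.
- **Spanner:** It stands upright in the collar. The last network reading put its centre at a height of 0.111 m, against 0.112 m expected.
- **Hatch:** I lifted it 14 mm by its pull, slid it about 136 mm along the channels (the opening is clear from 124 mm), and lowered it onto the deck. All four corners read 0.056 m, so it lies flat, and the pictures show the opening fully clear.
- **Surroundings:** I compared the bystanders by eye in the pictures before and after, and they had not moved. The gripper is clear of everything, and the wrist forces I read stayed around 5 N or less.

No check failed. Some early network detections gave false positions for the spanner, collar and parking deck. I ignored those and measured the spanner and collar from depth images instead.

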